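Measure a shelf board with a spring-return rule and lock the reading

TASK

Take the width of the new shelf board with the spring-return rule: hook the rule's end over the board's edge farthest from the robot, in the clear middle stretch between the jar and the shaker, draw the case back towards the robot across the board against its spring, and set it down level on the counter, straight across the board, with its front against the opposite edge. Then push the red lock button fully down and leave the locked rule there, with the jar, the shaker and the white canister undisturbed.

Things in the scene. Friction and masses are not known exactly. Their poses are not given: they have to be found in the camera images.
- board: Pale wooden shelf board, fixed flat on the counter: 100 mm wide (x), 300 mm long (y), 18 mm thick. Origin at the centre of its underside, z up; x points away from the robot (within 0.25 rad of world x). Hook the far face, at x = +50 mm; the case ends up against the near face, at x = -50 mm. Jar and shaker stand on it about 118 mm either side of its free middle.
- rule_center (a point): Centre (half-way up) of the rule's case: a black box with orange sides, 120 mm long (x), 44 mm wide (y), 52 mm tall (z), 0.2 to 0.4 kg in all, standing on the counter, nose away from the robot. z is its up; the blade comes out of the front towards its -x, its underside 19 mm above the case's underside. Grip it across its 44 mm width, at this point or up to 5 mm above.
- rule_foot (a point): Middle of the lower front edge of the rule's case, under the blade; axes of the case. With only 34 mm of blade out this edge would foul the board while the hook goes over its edge: tip the case nose-down 25 to 40 degrees (at 35 degrees it clears the board by some 7 mm with the hook half engaged), draw it back along its blade, and level it when its front is past the other edge.
- hook (a point): Middle of the inner face of the steel hook lip at the end of the rule's yellow blade (rigid, 25 mm wide, 2 mm thick). The lip is 25 mm wide, 3 mm thick and reaches 10 mm below the blade's underside; this point is 5 mm below it. Axes of the case. Blade fully in, it lies 94 mm from the case's centre along the case's -x (34 mm before the front) and 12 mm below it.
- blade (a joint): How far the blade is drawn out beyond its rest, m: 0 fully in (34 mm showing) to 0.088. A spring pulls it in with 6 N at 0, rising to about 8 N. 0.066 when hook and case front both bear on the board's 100 mm width.
- lock (a joint): Travel of the red lock button, m: 0 up (unlocked), 0.006 fully down. It stays where it is left; pushing it takes about 4 to 8 N, and in its last 2 mm a pawl drops between teeth 5 mm apart and stops the blade. It is not to be pushed until the rule is in place.
- lock_top (a point): Centre of the top of the red lock button on the case's top, towards the nose (38 mm from the case's centre): 18 mm (along the case) by 28 mm, standing 10 mm above the case's top when up, 4 mm when down; it moves straight down in the case.
- spice_c (a point): Amber glass spice jar with a red cap, 42 mm across and 85 mm tall, standing near one end of the board; the point is half-way up. Leave it alone.
- shaker_c (a point): Dark wooden pepper shaker, 38 mm across and 76 mm tall, standing near the other end of the board; the point is half-way up. Leave it alone.
- canister_c (a point): White canister, 84 mm across and 130 mm tall, on the counter; the point is half-way up. Leave it alone.
There are look-alikes about, which are no part of the job. What is shaped like the part that bears rule_center but brown or purple is not meant.

How it is judged:
By the outcome, as a careful person would: the job done as asked, in the order asked, and still so for the second after the job is handed in, with the robot touching nothing.
It also fails if it takes over 48 s, if anything falls off the work surface, if the arm or the gripper's body presses on something with over 40 N, if the wrist force passes 120 N, or if a joint passes its speed limit or range.

ROBOT

A 6-joint arm with a two-finger parallel gripper is mounted at the origin on the work surface. World frame = base frame: x ahead of the robot, y to its left, z up, the work surface at z = 0. Lengths are in mm, angles in rad, forces in N, time in s.
With the tool pointing down it reaches from about 275 to 1000 mm from the base axis. Payload 8.4 kg.
Tool frame: the origin (TCP) lies midway between the tips of the shut fingers; the grasp point (between the pads) lies 19 mm behind it; z points along the fingers, y is the line along which they close (so a half turn about z gives the same grasp; the last joint's range is limited). The gripper opens to 85 mm and grips with 20 to 120 N. Pads are 22 mm wide; open, the fingers measure 114 mm over their backs; the gripper's body (76 mm by 85 mm) begins 54 mm behind the grasp point. The pads swing forward as they close: fully open they stand 13 mm farther back than shut.
Start: joints at [1.272, 0.353, 1.633, -0, 1.155, -0.002], TCP at [182.787, 597.676, 231.281] pointing down, gripper open.
Joint ranges: [-2.63, 2.63], [-0.92, 2.1], [0.06, 2.66], [-1.3, 4.44], [0, 2.69], [-3.02, 3.02]. Speed limits (rad/s): [2.22, 2.22, 2.79, 3.14, 3.14, 3.14].

INTERFACE

Orientations are given as [roll, pitch, yaw] about the fixed x, y, z axes, in that order (R = Rz(yaw) Ry(pitch) Rx(roll)).
In Python, from rig import r gives the robot as it stands.
- The arm moves only by the shell command python3 -m inch 'ROWS' [OPENING] [FORCE]. ROWS is JSON, a list that holds one entry, the list of rows, each a list of 6 numbers: the shift along the tool's x, y, z scaled (see below), then the turn, a rotation vector about the tool's x, y, z scaled (see below). In form: [[[tx, ty, tz, wx, wy, wz], ...]]. A call has 1 to 8 rows; each row is the pose to reach, as a shift and turn from the pose commanded when the call began, along the tool's axes at that moment, turning the shorter way round; what a row does not reach only later rows make up. The controller multiplies each number of a shift by 20 cm and each number of a turn by pi rad. A row lasts 1/12 s, in which the tool goes at most 41.7 mm and 7.16 degrees, less where a joint would pass 70% of its speed; a pose out of reach is approached as far as the arm can. A call with a number of a shift or a turn outside -1 to 1 is refused whole. A call with a gripper value outside its range is refused whole. OPENING is the gripper's target within -1 to 1 (fully open at 1, half-way at 0, shut at -1), set as the call begins (- or left out, the last holds). The fingers move at their own pace and stop on an object; FORCE is the grip in N (left out, the last holds). Time passes only in rows, so rows that repeat a pose let the fingers close. It gives the time, the measured TCP pose, the force, the opening and the grip force at its end, in the units of the state.
- r.sense(): the state, without advancing time (a new reading comes with each control period).
- r.grab_frame(name): name is "scene" or "top"; returns the picture (400x640x3 uint8, red, green, blue); there is no depth.
- r.camera_info(name): a dict with "K" (3x3 intrinsics, pixels), "rvec" (rotation vector, rad) and "tvec" (3), from world to camera coordinates, as OpenCV has them. Camera axes: x right, y down, z forward; pixel columns grow to the right and rows downward; lengths in mm; the calibration is good to about 2 mm. A picture is of the moment at which its call begins. camera_info takes no time and is no camera call.
- r.sign_off(): hands the job in; it is judged then, once.
The state is a dict: "clock": time; "qpos": joint angles; "qvel": joint speeds; "joint_efforts": joint torques, N m; "eef_pos": TCP position; "tcp_rot": TCP orientation; "contact_force": force on the tool from outside, world axes, zero at the start; "wrist_torque": the same for the moment, N m; "opening": opening from 0.0 (shut) to 1.0 (fully open); "grasp_force": force on a finger pad.
Only numpy, scipy, OpenCV 4.12 (cv2) and the standard library are available. Lean on these libraries where they do the work, as an engineer would, in place of code of your own. Each camera call takes 0.05 s, during which the arm holds its last target. There are 200 camera calls.

## Working session

There is one attempt and no reset: what is moved stays moved. The work goes in short steps, Python scripts to look and compute and a shell command to move; the robot and the scene stay as the last step left them, time stands still between calls to the robot, and variables do not carry over. Pictures are saved under pics/ and viewed, at most 10 in all, crops included, and the job is handed in when it is done.

```bash
ls; mkdir -p pics; python3 - <<'E'
from rig import r
import cv2,numpy as np
for n in("scene","top"):
    im=r.grab_frame(n); cv2.imwrite(f"pics/{n}0.png",im[:,:,::-1])
    c=r.camera_info(n); R=cv2.Rodrigues(np.array(c["rvec"],float))[0]
    print(n,np.round(c["K"],1).tolist(),np.round(-R.T@np.array(c["tvec"]).ravel()),np.round(R,2).tolist())
print(r.sense())
E
```

```text
pics
scene [[452.0, 0.0, 326.1], [0.0, 452.0, 201.0], [0.0, 0.0, 1.0]] [910. 736. 829.] [[-0.88, 0.48, -0.01], [0.31, 0.56, -0.77], [-0.37, -0.67, -0.64]]
top [[446.0, 0.0, 313.7], [0.0, 446.0, 188.3], [0.0, 0.0, 1.0]] [ 264.  -65. 1420.] [[0.01, -1.0, -0.01], [-0.98, -0.0, -0.18], [0.18, 0.01, -0.98]]
{'clock': 0.1, 'qpos': array([ 1.27156129e+00,  3.53597132e-01,  1.63402824e+00, -2.22801406e-06,
        1.15521409e+00, -2.39485387e-03]), 'qvel': array([-0.00103973, -0.00209619, -0.00279415,  0.00112115,  0.00082071,
       -0.00137257]), 'joint_efforts': array([-1.54131071e-04, -6.06358480e+01, -3.42820036e+01, -1.36390290e-04,
        3.92136208e-03, -4.81128984e-05]), 'eef_pos': array([182.68788969, 597.27046941, 230.63885438]), 'tcp_rot': array([-3.14034584e+00, -9.48681480e-07,  2.84475337e+00]), 'contact_force': array([ 0.63015251, -0.09277285, -0.0231293 ]), 'wrist_torque': array([-0.00360246,  0.04630257, -0.04076854]), 'grasp_force': 0.0, 'opening': 1.0001106325445486}
```

View pics/scene0.png

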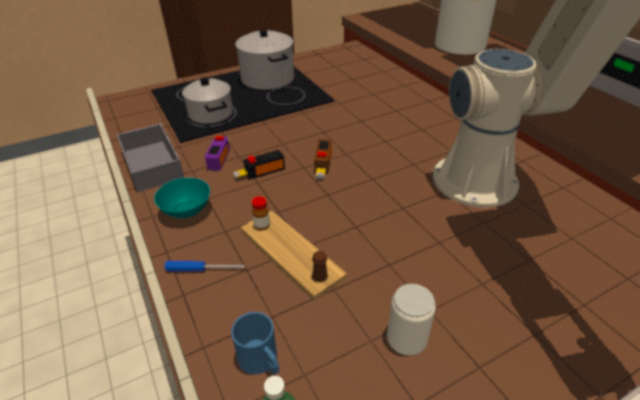

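View pics/top0.png

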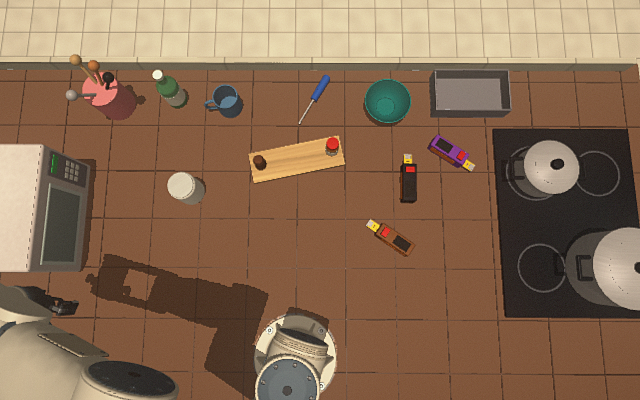

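The top view shows three rules: purple at (452,153), brown at (390,237), and black with orange sides at (408,178). The last fits the description; in the scene view it is at (262,165). The board is at (297,159) with the jar at (332,146) and the shaker at (259,161), and the canister is at (185,187). I'll confirm the rule in an enlarged crop.

```bash
python3 - <<'E'
import cv2,numpy as np
a=cv2.imread("pics/top0.png")[145:210,375:445]; b=cv2.imread("pics/scene0.png")[140:190,222:297]
a=cv2.resize(a,(400,int(400*65/70)),interpolation=cv2.INTER_CUBIC);b=cv2.resize(b,(400,int(400*50/75)),interpolation=cv2.INTER_CUBIC)
h=max(len(a),len(b)); f=lambda i:np.pad(i,((0,h-len(i)),(0,0),(0,0)))
cv2.imwrite("pics/crop1.png",np.hstack([f(a),f(b)]))
E
```

```text
(no output)
```

View pics/crop1.png

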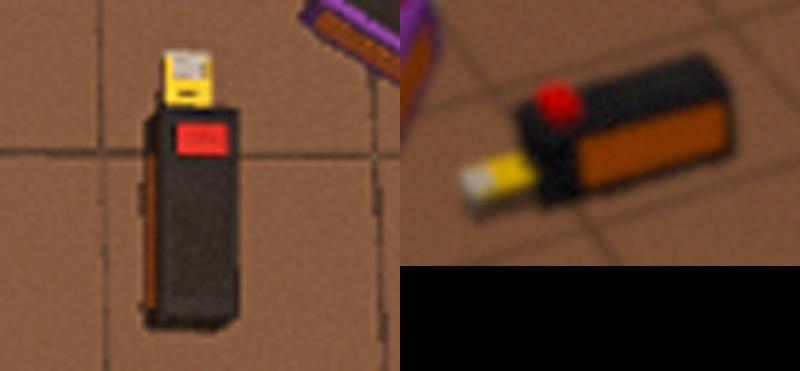

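The crop confirms it: black case, orange side, red button near the nose, yellow blade with steel hook. It is the middle rule, at top (408,178). Now I'll measure it.

```bash
cat > h.py <<'E'
import cv2,numpy as np
from rig import r
from scipy.spatial.transform import Rotation as Ro
C={}
for n in("scene","top"):
    c=r.camera_info(n);C[n]=(np.array(c["K"],float),cv2.Rodrigues(np.array(c["rvec"],float))[0],np.array(c["tvec"],float).ravel())
def ray(n,uv):
    K,R,t=C[n];o=-R.T@t;d=R.T@np.linalg.inv(K)@np.r_[uv,1.];return o,d/np.linalg.norm(d)
def plane(n,uv,z):
    o,d=ray(n,uv);return o+d*(z-o[2])/d[2]
def tri(uvs,uvt):
    o1,d1=ray("scene",uvs);o2,d2=ray("top",uvt)
    s=np.linalg.lstsq(np.c_[d1,-d2],o2-o1,rcond=None)[0];a=o1+s[0]*d1;b=o2+s[1]*d2
    return (a+b)/2,np.linalg.norm(a-b)
def proj(n,p):
    K,R,t=C[n];q=K@(R@np.asarray(p,float)+t);return q[:2]/q[2]
def blob(im,lo,hi,roi):
    x0,y0,x1,y1=roi;m=cv2.inRange(cv2.cvtColor(im,cv2.COLOR_BGR2HSV)[y0:y1,x0:x1],lo,hi)
    k,l,s,c=cv2.connectedComponentsWithStats(m);i=1+np.argmax(s[1:,4])
    return c[i]+[x0,y0],s[i,4],(l==i),(x0,y0)
E
python3 - <<'E'
from h import *
T=cv2.imread("pics/top0.png");S=cv2.imread("pics/scene0.png")
np.set_printoptions(precision=1,suppress=True)
red=((0,180,120),(6,255,255));yel=((22,150,120),(35,255,255))
rt=blob(T,*red,(395,160,422,180));rs=blob(S,*red,(240,150,262,170));print("btn",rt[0],rt[1],rs[0],rs[1],tri(rs[0],rt[0]))
yt=blob(T,*yel,(395,150,422,168));ys=blob(S,*yel,(230,160,262,185));print("yel",yt[0],yt[1],ys[0],ys[1],tri(ys[0],yt[0]))
# dark case, top
b=blob(T,(0,0,0),(179,255,62),(396,158,422,208));m=b[2].astype(np.uint8);c=max(cv2.findContours(m,0,2)[0],key=len)+np.array(b[3])
q=cv2.minAreaRect(c);print("case",q);bx=cv2.boxPoints(q);P=np.array([plane("top",p,52) for p in bx]);print(P)
print(T[165,290],T[155,310],cv2.cvtColor(T,cv2.COLOR_BGR2HSV)[[165,155,180,145],[290,310,380,380]])
hv=cv2.cvtColor(T,cv2.COLOR_BGR2HSV)
w=blob(T,(10,60,150),(28,255,255),(240,130,350,190));c=max(cv2.findContours(w[2].astype(np.uint8),0,2)[0],key=cv2.contourArea)+np.array(w[3])
q=cv2.minAreaRect(c);print("board",w[1],q);P=np.array([plane("top",p,18) for p in cv2.boxPoints(q)]);print(P,P.mean(0),np.linalg.norm(np.diff(P,axis=0),axis=1))
for nm,rr in(("jarcap",(320,130,345,160)),):
    k=blob(T,*red,rr);k2=blob(S,*red,(248,190,275,212));print(nm,k[0],k2[0],tri(k2[0],k[0]))
d=blob(T,(0,0,0),(179,255,70),(248,150,272,172));d2=blob(S,(0,0,0),(179,255,75),(308,245,332,285));print("shaker",d[0],d2[0],tri(d2[0],d[0]))
print("yaw",[np.degrees(np.arctan2(*(P[(i+1)%4]-P[i])[[1,0]])) for i in range(4)])
E
```

```text
btn [409.9 168.9] 46 [250.9 158. ] 42 (array([ 570.5, -353.8,   60.2]), np.float64(2.2892518924834873))
yel [407.3 160.4] 38 [242.2 172.2] 42 (array([ 605.5, -353.3,   21.2]), np.float64(1.8035479876759264))
case ((408.0, 182.5), (16.0, 39.0), -0.0)
[[ 466.4 -320.8   52. ]
 [ 590.2 -324.3   52. ]
 [ 590.4 -374.6   52. ]
 [ 466.6 -370.3   52. ]]
[102 167 221] [ 91 152 201] [[ 16 137 221]
 [ 17 140 201]
 [ 12 133 136]
 [ 12 130 137]]
board 2456 ((296.1111755371094, 158.28733825683594), (30.525909423828125, 93.6375503540039), 78.31063079833984)
[[ 630.3  163.1   18. ]
 [ 695.2 -134.4   18. ]
 [ 595.2 -153.9   18. ]
 [ 531.7  140.1   18. ]] [613.1   3.8  18. ] [304.5 101.9 300.8]
jarcap [332.2 142.9] [258.5 200.8] (array([ 642. , -110.2,  100.4]), np.float64(2.077550691108958))
shaker [261.5 164.9] [319.1 269.9] (array([588.8, 112.6,  31.9]), np.float64(3.9856610334948686))
yaw [np.float64(-77.69574020484443), np.float64(-168.9656461362054), np.float64(102.18611490130442), np.float64(13.119335821744157)]
```

```bash
cat >> h.py <<'E'
def edge(g,a,b,half=5,n=25):
    """sub-pixel points of the strongest grey step along normals of the line a-b"""
    a,b=np.array(a,float),np.array(b,float);t=(b-a)/np.linalg.norm(b-a);nn=np.array([-t[1],t[0]]);s=np.arange(-half,half+.01,.1)
    out=[]
    for k in np.linspace(0,1,n):
        p=a+k*(b-a);q=(p+s[:,None]*nn).astype(np.float32)
        v=cv2.remap(g,q[:,0].reshape(1,-1),q[:,1].reshape(1,-1),cv2.INTER_LINEAR).ravel().astype(float)
        d=np.abs(np.gradient(cv2.GaussianBlur(v.reshape(1,-1),(0,0),6).ravel()));w=d*(d>.5*d.max());out.append(p+nn*(w@s/w.sum()))
    return np.array(out)
def line(n,pts,z):
    """fit world line on plane z: point, direction"""
    P=np.array([plane(n,p,z) for p in pts])[:,:2].astype(np.float32)
    vx,vy,x,y=cv2.fitLine(P,cv2.DIST_HUBER,0,.01,.01).ravel();return np.array([x,y]),np.array([vx,vy]),np.std((P-[x,y])@[-vy,vx])
E
python3 - <<'E'
from h import *
np.set_printoptions(precision=1,suppress=True)
T=cv2.imread("pics/top0.png");S=cv2.imread("pics/scene0.png");g=cv2.cvtColor(T,6);gs=cv2.cvtColor(S,6);V=T[:,:,2]
ang=lambda d:np.degrees(np.arctan2(d[1],d[0]))%180
for nm,im,a,b,z,h in(("case right",V,(416.5,167),(416.5,197),52,3),("case left",V,(403.3,169),(403.3,196),52,2),("case front",V,(405,163.5),(415,163.5),52,3),
  ("blade L",T[:,:,1],(403.7,155),(403.7,162),21,2.5),("blade R",T[:,:,1],(412.2,155),(412.2,162),21,2.5),("tip",T[:,:,1],(405,153.8),(411,153.8),21,2.5)):
    p,d,e=line("top",edge(im,a,b,h),z);print(nm,p,ang(d),e)
bx=cv2.boxPoints(((296.11,158.29),(30.5,93.6),78.31));print(bx)
for z in(18,):
  for i in range(4):
    a,b=bx[i],bx[(i+1)%4];k0,k1=(.25,.75) if np.linalg.norm(a-b)>50 else (.2,.6)
    p,d,e=line("top",edge(T[:,:,2],a+(b-a)*k0,a+(b-a)*k1,4),z);print("board",i,p,ang(d),e)
print(plane("top",(409.9,168.9),62),plane("top",(407.3,160.4),21))
# height of board: far-left corner etc. from scene mask
w=blob(S,(10,60,110),(28,255,255),(235,205,350,300));c=max(cv2.findContours(w[2].astype(np.uint8),0,2)[0],key=cv2.contourArea)+np.array(w[3])
print(w[1],cv2.approxPolyDP(c,4,True).reshape(-1,2).tolist())
E
```

```text
case right [ 524.4 -373. ] 179.6878 1.2032001
case left [ 521.8 -328.9] 178.14513 1.6929991
case front [ 587.7 -357.9] 88.77814 1.118278
blade L [ 611.5 -341.8] 178.66614 0.15278734
blade R [ 610.9 -367.7] 177.81268 0.2721258
tip [ 629.1 -356.5] 85.32183 0.34479985
[[247.2 152.8]
 [338.8 133.9]
 [345.  163.7]
 [253.4 182.7]]
board 0 [660.6  14.4] 102.28137 0.5178665
board 1 [ 655.5 -139.5] 11.113174 2.0798335
board 2 [564.4  -8.8] 102.09325 0.5023489
board 3 [572.  148.5] 8.2612 0.76489675
[ 569.1 -352.7   62. ] [ 606.3 -353.9   21. ]
7075 [[235, 205], [235, 226], [240, 225], [235, 246], [244, 261], [235, 252], [235, 265], [244, 266], [235, 267], [268, 259], [242, 230], [314, 296], [337, 281], [336, 286], [349, 281], [349, 231], [313, 243], [349, 227], [334, 205], [302, 205], [282, 212], [282, 218], [271, 205], [263, 218], [253, 217], [250, 205]]
```

```bash

python3 -m inch '[[[-0.4,-0.5,0,0,0,-0.05],[-0.72,-0.95,0,0,0,-0.0856],[-0.72,-0.95,0,0,0,-0.0856],[-0.72,-0.95,0,0,0,-0.0856],[-0.72,-0.95,0,0,0,-0.0856],[-0.72,-0.95,0,0,0,-0.0856],[-0.72,-0.95,0,0,0,-0.0856]]]' 1 100
for i in 1 2 3 4; do :; done
python3 -m inch '[[[-0.36,-0.9,0,0,0,0],[-0.36,-0.9,0,0,0,0],[-0.36,-0.9,0,0,0,0],[-0.36,-0.9,0,0,0,0],[-0.36,-0.9,0,0,0,0],[-0.36,-0.9,0,0,0,0]]]'
python3 -m inch '[[[-0.36,-0.9,0,0,0,0],[-0.36,-0.9,0,0,0,0],[-0.36,-0.9,0,0,0,0],[-0.36,-0.9,0,0,0,0],[-0.36,-0.9,0,0,0,0],[-0.36,-0.9,0,0,0,0]]]'
cat >> h.py <<'E'
U=np.array([np.cos(np.radians(12.2)),np.sin(np.radians(12.2)),0]);W=np.array([-U[1],U[0],0])
def toolR(psi,th=0):
    """tool axes for a case with nose at yaw psi, nose down th (deg)"""
    R0=np.array([[-1,0,0],[0,1,0],[0,0,-1.]]).T
    return Ro.from_euler("ZY",[psi,th],degrees=True).as_matrix()@R0
def rows(pos,R):
    s=r.sense();Rc=Ro.from_euler("xyz",s["tcp_rot"]).as_matrix()
    print("shift",np.round(Rc.T@(np.array(pos)-s["eef_pos"])/200,4),"turn",np.round(Ro.from_matrix(Rc.T@R).as_rotvec()/np.pi,4))
def st():
    s=r.sense();print("t %.2f"%s["clock"],"pos",np.round(s["eef_pos"],1),"rpy",np.round(np.degrees(s["tcp_rot"]),2),"F",np.round(s["contact_force"],1),"op %.3f g %.0f"%(s["opening"],s["grasp_force"]),"q",np.round(s["qpos"],2))
E
python3 - <<'E'
from h import *
np.set_printoptions(precision=1,suppress=True)
st();rows((531,-351.2,200),toolR(-1.6))
for a,b in(((242,231),(338.8,133.9)),((315,291),(247.2,152.8)),((344,270),(253.4,182.7))):print(tri(a,b))
print(plane("top",(183,185),130))
E
```

```text
clock: 0.68
eef_pos: [265.3, 368.8, 230.8]
tcp_rot: [-3.138, -0.0, 3.112]
contact_force: [0.4, 1.2, 0.2]
opening: 0.997
grasp_force: 0.0
clock: 1.18
eef_pos: [332.7, 188.4, 231.2]
tcp_rot: [-3.14, 0.0, 3.111]
contact_force: [-0.0, 0.7, 0.7]
opening: 0.998
grasp_force: 0.0
clock: 1.68
eef_pos: [400.7, 6.9, 231.5]
tcp_rot: [-3.141, 0.001, 3.111]
contact_force: [-0.2, 0.3, -0.1]
opening: 1.001
grasp_force: 0.0
t 1.68 pos [400.7   6.9 231.5] rpy [-179.9    0.1  178.2] F [-0.2  0.3 -0.1] op 1.001 g 0 q [ 0.  -0.   2.1 -0.   1.1 -1.5]
shift [-0.7 -1.8  0.2] turn [-0.  0. -0.]
(array([ 695.7, -132.8,    3.3]), np.float64(8.334827950608911))
(array([627. , 160.8,  31.2]), np.float64(0.3067791956414414))
(array([533.6, 136.8,  24.6]), np.float64(7.69553294151924))
[502.6 331.2 130. ]
```

```bash

python3 -m inch '[[[-0.353,-0.885,0,0,0,0],[-0.353,-0.885,0,0,0,0],[-0.353,-0.885,0,0,0,0],[-0.353,-0.885,0,0,0,0],[-0.353,-0.885,0,0,0,0],[-0.353,-0.885,0,0,0,0]]]'
python3 -m inch '[[[-0.353,-0.885,0,0,0,0],[-0.353,-0.885,0,0,0,0],[-0.353,-0.885,0,0,0,0],[-0.353,-0.885,0,0,0,0],[-0.353,-0.885,0,0,0,0],[-0.353,-0.885,0.5,0,0,0],[-0.353,-0.885,0.5,0,0,0],[-0.353,-0.885,0.5,0,0,0]]]'
python3 - <<'E'
from h import *
np.set_printoptions(precision=4,suppress=True)
st();rows((531,-351.2,7),toolR(-1.6))
E
```

```text
clock: 2.18
eef_pos: [466.8, -171.7, 231.2]
tcp_rot: [-3.141, 0.001, 3.111]
contact_force: [-0.0, -0.0, 0.4]
opening: 1.003
grasp_force: 0.0
clock: 2.85
eef_pos: [528.5, -344.8, 125.9]
tcp_rot: [3.138, -0.005, 3.113]
contact_force: [-1.1, 1.5, -0.2]
opening: 1.004
grasp_force: 0.0
t 2.85 pos [ 528.5 -344.8  125.9] rpy [179.77  -0.31 178.38] F [-1.1  1.5 -0.2] op 1.004 g 0 q [-0.58  0.48  1.7   0.    0.97 -2.12]
shift [-0.0167 -0.034   0.5942] turn [ 0.0013 -0.0017 -0.0001]
```

```bash

python3 -m inch '[[[0,0,0,0,0,0],[0,0,0,0,0,0],[0,0,0.15,0,0,0],[0,0,0.3,0,0,0],[0,0,0.4,0,0,0],[0,0,0.4,0,0,0],[0,0,0.4,0,0,0],[0,0,0.4,0,0,0]]]'
python3 - <<'E'
from h import *
np.set_printoptions(precision=4,suppress=True)
st();rows((531,-351.2,7),toolR(-1.6))
g=r.grab_frame("top")[:,:,::-1]; cv2.imwrite("pics/t1.png",cv2.resize(g[120:230,350:470].copy(),None,fx=5,fy=5,interpolation=cv2.INTER_CUBIC))
E
```

```text
clock: 3.52
eef_pos: [531.9, -348.4, 53.9]
tcp_rot: [-3.14, 0.003, 3.114]
contact_force: [0.5, -0.3, 0.1]
opening: 0.997
grasp_force: 0.0
t 3.52 pos [ 531.9 -348.4   53.9] rpy [-179.9     0.18  178.42] F [ 0.5 -0.3  0.1] op 0.997 g 0 q [-0.58  0.57  1.73  0.    0.83 -2.13]
shift [ 0.0049 -0.0138  0.2344] turn [-0.0006  0.001   0.0001]
```

View pics/t1.png

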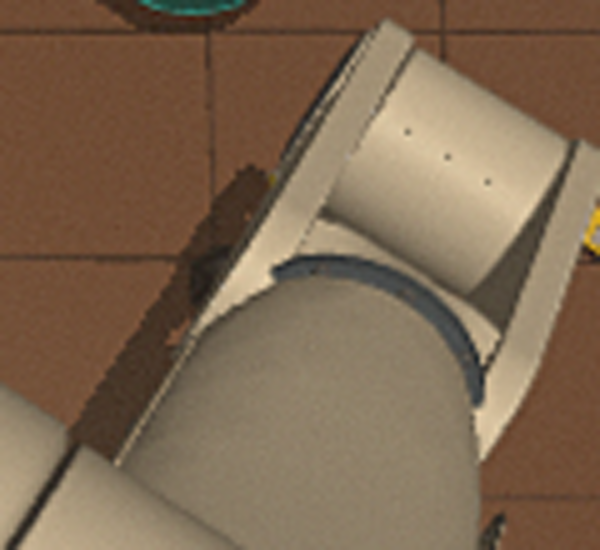

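The arm hides the rule in the top view (only a bit of yellow shows at (270,180)), so I'll go on the measured position and check by the opening.

```bash

python3 -m inch '[[[0.005,-0.014,0.1,0,0,0],[0.005,-0.014,0.18,0,0,0],[0.005,-0.014,0.22,0,0,0],[0.005,-0.014,0.235,0,0,0],[0.005,-0.014,0.235,0,0,0],[0.005,-0.014,0.235,0,0,0]]]'
python3 -m inch '[[[0,0,0,0,0,0],[0,0,0,0,0,0],[0,0,0,0,0,0],[0,0,0,0,0,0],[0,0,0,0,0,0],[0,0,0,0,0,0],[0,0,0,0,0,0],[0,0,0,0,0,0]]]' -1 100
python3 -c "
from h import *
st()"
```

```text
clock: 4.07
eef_pos: [529.7, -351.0, 5.4]
tcp_rot: [-3.141, 0.001, 3.114]
contact_force: [-0.6, -1.6, 0.3]
opening: 1.0
grasp_force: 0.0
clock: 4.73
eef_pos: [529.7, -351.2, 5.3]
tcp_rot: [-3.141, 0.001, 3.114]
contact_force: [-0.7, -1.1, 6.1]
opening: 0.507
grasp_force: 102.6
t 4.73 pos [ 529.7 -351.2    5.3] rpy [-1.7994e+02  8.0000e-02  1.7840e+02] F [-0.7 -1.1  6.1] op 0.507 g 103 q [-0.59  0.64  1.75 -0.    0.75 -2.13]
```

```bash

python3 -m inch '[[[0,0,-0.03,0,0,0],[0,0,-0.12,0,0,0],[0,0,-0.28,0,0,0],[0,0,-0.46,0,0,0],[0,0,-0.64,0,0,0],[0,0,-0.78,0,0,0],[0,0,-0.85,0,0,0],[0,0,-0.85,0,0,0]]]'
cat >> h.py <<'E'
A,B=-1.3,-20.7   # TCP in the case: towards nose, up from centre
def fu(psi,th):
    p,t=np.radians([psi,th]);n=np.array([np.cos(p),np.sin(p),0]);k=np.array([0,0,1.])
    return n*np.cos(t)-k*np.sin(t), n*np.sin(t)+k*np.cos(t)
def tcp(n,z,d,th,t=-127,psi=12.2):
    H=U*n+W*t+[0,0,z];f,u=fu(psi,th);return H-(94+d)*f+12*u+A*f+B*u
def hook(d=0):
    s=r.sense();Rc=Ro.from_euler("xyz",s["tcp_rot"]).as_matrix();f,u=-Rc[:,0],-Rc[:,2]
    H=s["eef_pos"]-A*f-B*u+(94+d)*f-12*u;print("hook n,t,z",np.round([H@U,H@W,H[2]],1),"pitch %.1f yaw %.1f"%(np.degrees(np.arcsin(-f[2])),np.degrees(np.arctan2(f[1],f[0]))))
E
python3 - <<'E'
from h import *
st();hook()
p=tcp(664,70,0,35);print(p);rows(p,toolR(12.2,35))
E
```

```text
clock: 5.4
eef_pos: [530.6, -351.5, 178.3]
tcp_rot: [-3.139, 0.005, 3.114]
contact_force: [1.6, -0.6, -4.9]
opening: 0.505
grasp_force: 102.0
t 5.40 pos [ 530.6 -351.5  178.3] rpy [-179.83    0.28  178.4 ] F [ 1.6 -0.6 -4.9] op 0.505 g 102 q [-0.59  0.42  1.66  0.    1.06 -2.13]
hook n,t,z [ 536.8 -478.4  187.5] pitch -0.3 yaw -1.6
[594.66282792  -1.36379911 117.5352116 ]
shift [-0.2701  1.76    0.3   ] turn [ 0.0223  0.1949 -0.0746]
```

```bash

python3 -m inch '[[[-0.02,0.06,0,0,0,0],[-0.05,0.22,0,0,0,0],[-0.08,0.4,0,0,0,0],[-0.11,0.58,0,0,0,0],[-0.135,0.76,0,0,0,0],[-0.135,0.86,0,0,0,0],[-0.135,0.88,0,0,0,0]]]'
python3 -m inch '[[[-0.02,0.06,0,0,0,-0.02],[-0.05,0.22,0,0,0.02,-0.04],[-0.08,0.4,0,0.005,0.06,-0.06],[-0.11,0.58,0,0.01,0.1,-0.075],[-0.135,0.76,0,0.015,0.13,-0.075],[-0.135,0.86,0,0.02,0.16,-0.075],[-0.135,0.88,0,0.022,0.195,-0.075],[-0.135,0.88,0,0.022,0.195,-0.075]]]'
python3 -m inch '[[[0,0,0,0,0,0],[0,0,0,0,0,0],[0,0,0,0,0,0]]]'
python3 - <<'E'
from h import *
np.set_printoptions(precision=1,suppress=True)
st();hook()
p=tcp(664,45,0,35);print(p);rows(p,toolR(12.2,35))
im=r.grab_frame("scene")[:,:,::-1].copy();cv2.imwrite("pics/s2raw.png",im);cv2.imwrite("pics/s2.png",cv2.resize(im[120:320,200:420],None,fx=3.5,fy=3,interpolation=cv2.INTER_CUBIC)[:600])
cv2.imwrite("pics/t2raw.png",r.grab_frame("top")[:,:,::-1])
E
```

```text
clock: 5.98
eef_pos: [559.5, -170.8, 172.0]
tcp_rot: [3.139, -0.004, 3.116]
contact_force: [0.4, 0.0, -4.1]
opening: 0.503
grasp_force: 102.6
clock: 6.65
eef_pos: [592.3, 2.2, 168.4]
tcp_rot: [3.132, -0.627, -2.919]
contact_force: [-1.6, -0.6, -4.3]
opening: 0.504
grasp_force: 102.8
clock: 6.9
eef_pos: [592.5, -1.4, 174.9]
tcp_rot: [3.136, -0.612, -2.926]
contact_force: [-0.6, -0.3, -2.9]
opening: 0.508
grasp_force: 102.8
t 6.90 pos [592.5  -1.4 174.9] rpy [ 179.7  -35.1 -167.6] F [-0.6 -0.3 -2.9] op 0.508 g 103 q [ 0.1  0.7  1.3 -0.1  1.7 -1.7]
hook n,t,z [ 661.8 -126.4  127.2] pitch 35.1 yaw 12.4
[594.7  -1.4  92.5]
shift [-0.2 -0.   0.3] turn [ 0. -0.  0.]
```

View pics/s2.png

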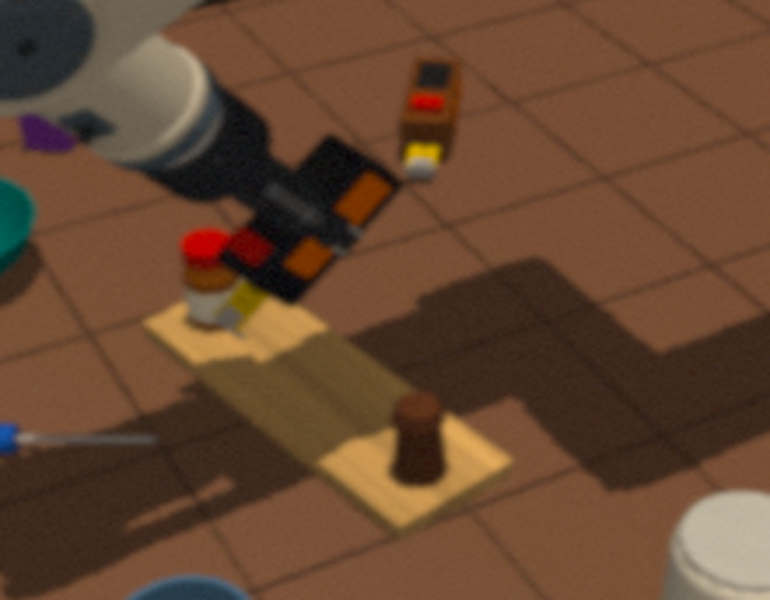

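The picture shows the rule gripped nose-down over the board, hook at about raw (266,226), button at (271,202). I'll compare that with the predicted projection.

```bash

python3 - <<'E'
from h import *
np.set_printoptions(precision=1,suppress=True)
s=r.sense();Rc=Ro.from_euler("xyz",s["tcp_rot"]).as_matrix();f,u,y=-Rc[:,0],-Rc[:,2],Rc[:,1]
C0=s["eef_pos"]-A*f-B*u
for nm,a,b in(("hooktip-out",97,-17),("hooktop-out",97,-5),("btn",38,36),("blade mid at front",60,-5)):print(nm,proj("scene",C0+a*f+b*u),proj("top",C0+a*f+b*u))
S=cv2.imread("pics/s2raw.png");T=cv2.imread("pics/t2raw.png")
x=blob(S,(0,180,70),(6,255,255),(263,192,285,212));print("btn scene",x[0],x[1])
x=blob(S,(22,110,60),(35,255,255),(255,205,285,235));print("yel scene",x[0],x[1],"pred",proj("scene",C0+77*f-5*u))
for roi in((250,100,345,150),):
  for lo,hi in(((0,180,70),(6,255,255)),((22,110,60),(35,255,255))):
    x=blob(T,lo,hi,roi);print("top",x[0],x[1])
cv2.imwrite("pics/s2c.png",np.hstack([cv2.resize(S[185:245,245:305],(400,400),interpolation=2),cv2.resize(T[100:180,250:330],(400,400),interpolation=2)]))
E
```

```text
hooktip-out [266.4 229.1] [290.7 130.4]
hooktop-out [263.5 227.3] [290.1 127.3]
btn [269.8 199.5] [290.5 128.1]
blade mid at front [273.6 214.3] [291.7 134.7]
btn scene [269.3 201.1] 102
yel scene [270.  219.3] 76 pred [269.  220.3]
top [332.2 142.9] 115Traceback (most recent call last):
  File "<stdin>", line 11, in <module>
  File "h.py", line 19, in blob
    k,l,s,c=cv2.connectedComponentsWithStats(m);i=1+np.argmax(s[1:,4])
                                                    ~~~~~~~~~^^^^^^^^^
    return _wrapfunc(a, 'argmax', axis=axis, out=out, **kwds)
    return bound(*args, **kwds)
ValueError: attempt to get argmax of an empty sequence
```

```bash

python3 - <<'E'
from h import *
for z in(60,17):rows(tcp(662,z,0,35),toolR(12.2,35))
E
```

```text
shift [-0.1954 -0.0041  0.279 ] turn [ 0.0014 -0.0003  0.0007]
shift [-0.3189 -0.0052  0.455 ] turn [ 0.0014 -0.0003  0.0007]
```

```bash

python3 -m inch '[[[-0.03,0,0.05,0,0,0],[-0.1,-0.002,0.14,0,0,0],[-0.17,-0.004,0.25,0.001,0,0],[-0.24,-0.005,0.35,0.001,0,0],[-0.29,-0.005,0.41,0.001,0,0],[-0.319,-0.005,0.455,0.001,0,0.001],[-0.319,-0.005,0.455,0.001,0,0.001],[-0.319,-0.005,0.455,0.001,0,0.001]]]'
python3 -m inch '[[[0,0,0,0,0,0],[0,0,0,0,0,0]]]'
python3 - <<'E'
from h import *
st();hook();rows(tcp(647,17,0,35),toolR(12.2,35))
cv2.imwrite("pics/s3.png",cv2.resize(r.grab_frame("scene")[180:290,225:355,::-1].copy(),None,fx=5,fy=5,interpolation=cv2.INTER_CUBIC))
E
```

```text
clock: 7.67
eef_pos: [592.6, -0.8, 63.4]
tcp_rot: [3.14, -0.615, -2.928]
contact_force: [0.1, -0.1, -2.3]
opening: 0.499
grasp_force: 102.8
clock: 7.83
eef_pos: [593.4, -0.7, 64.5]
tcp_rot: [3.141, -0.613, -2.928]
contact_force: [0.3, -0.4, -3.3]
opening: 0.506
grasp_force: 102.8
t 7.83 pos [593.4  -0.7  64.5] rpy [ 179.96  -35.11 -167.78] F [ 0.3 -0.4 -3.3] op 0.506 g 103 q [ 0.05  0.83  1.36 -0.09  1.56 -1.7 ]
hook n,t,z [ 662.9 -126.    16.8] pitch 35.1 yaw 12.2
shift [ 0.0654 -0.0046  0.0456] turn [ 0.0002 -0.0006  0.0001]
```

View pics/s3.png

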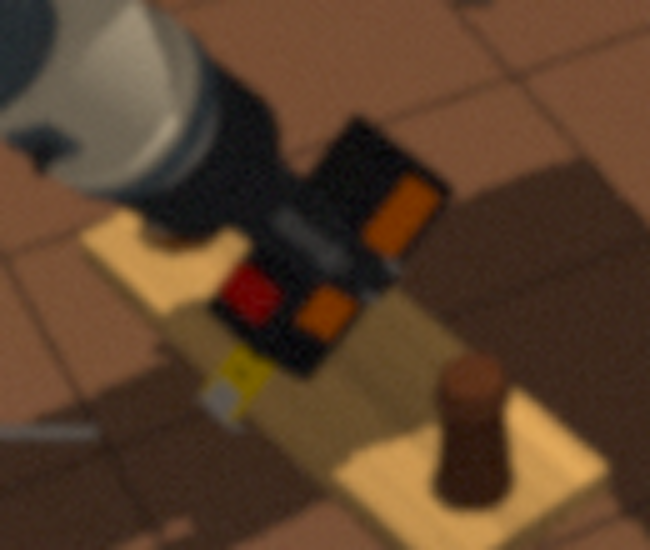

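The hook (crop (225,400)) is beyond the far edge, between jar and shaker, and nothing is touching. Now I'll draw back until the spring is felt.

```bash

python3 -m inch '[[[0.01,0,0.007,0,0,0],[0.025,-0.001,0.0175,0,0,0],[0.04,-0.002,0.028,0,0,0],[0.055,-0.003,0.038,0,0,0],[0.065,-0.003,0.0455,0,0,0],[0.065,-0.003,0.0455,0,0,0]]]'
python3 -m inch '[[[0.03,0,0,0,0,0],[0.06,0,0,0,0,0],[0.08,0,0,0,0,0],[0.08,0,0,0,0,0]]]'
python3 - <<'E'
from h import *
st();hook()
E
```

```text
clock: 8.38
eef_pos: [579.1, -4.2, 63.6]
tcp_rot: [3.141, -0.609, -2.928]
contact_force: [7.9, 2.5, -2.4]
opening: 0.505
grasp_force: 103.2
clock: 8.72
eef_pos: [566.1, -7.0, 73.1]
tcp_rot: [3.141, -0.609, -2.928]
contact_force: [6.6, 2.1, -4.5]
opening: 0.505
grasp_force: 103.3
t 8.72 pos [566.1  -7.   73.1] rpy [ 179.94  -34.9  -167.75] F [ 6.6  2.1 -4.5] op 0.505 g 103 q [ 0.04  0.78  1.44 -0.1   1.53 -1.71]
hook n,t,z [ 635.  -126.4   25.7] pitch 34.9 yaw 12.2
```

Hooked: about 7 N of spring pull, at the expected edge. Now I'll work out the draw and the levelling.

```bash
cat >> h.py <<'E'
def seq(L,t=-126.4):
    for d,th,s in L:
        a=np.radians(th);print((d,th,s),end=" ");rows(tcp(649.2-s*np.sin(a),18-s*np.cos(a),d,th,t),toolR(12.2,th))
E
python3 - <<'E'
from h import *
np.set_printoptions(precision=4,suppress=True)
seq([(24,35,2.5),(34,35,2.5),(45,34,2.5),(54,31,2.5),(62,28,2.5),(68,25,2.5),(73,22,2.5),(75,20,2.5)])
E
```

```text
(24, 35, 2.5) shift [0.0399 0.0005 0.0025] turn [0.0002 0.0006 0.0002]
(34, 35, 2.5) shift [0.0899 0.0006 0.0024] turn [0.0002 0.0006 0.0002]
(45, 34, 2.5) shift [0.1438 0.0006 0.0146] turn [ 0.0002 -0.005   0.0002]
(54, 31, 2.5) shift [0.1842 0.0006 0.0542] turn [ 0.0002 -0.0216  0.0002]
(62, 28, 2.5) shift [0.2174 0.0006 0.0976] turn [ 0.0002 -0.0383  0.0002]
(68, 25, 2.5) shift [0.238  0.0006 0.1431] turn [ 0.0002 -0.055   0.0002]
(73, 22, 2.5) shift [0.251  0.0006 0.19  ] turn [ 0.0002 -0.0716  0.0002]
(75, 20, 2.5) shift [0.2518 0.0006 0.2206] turn [ 0.0002 -0.0828  0.0002]
```

```bash

python3 -m inch '[[[0.04,0,0.002,0,0,0],[0.09,0,0.002,0,0,0],[0.144,0,0.015,0,-0.005,0],[0.184,0,0.054,0,-0.022,0],[0.217,0,0.098,0,-0.038,0],[0.238,0,0.143,0,-0.055,0],[0.251,0,0.19,0,-0.072,0],[0.252,0,0.22,0,-0.083,0]]]'
python3 -m inch '[[[0,0,0,0,0,0],[0,0,0,0,0,0]]]'
python3 - <<'E'
from h import *
np.set_printoptions(precision=4,suppress=True)
st();hook(75)
seq([(75,18,2.5),(74.5,15,2.5),(74,12,2.5),(73.5,9,2.5),(73,6,2.5),(72.5,3,2.5),(72,0,2.5),(72,0,3)])
E
```

```text
clock: 9.38
eef_pos: [500.2, -21.3, 66.0]
tcp_rot: [3.141, -0.347, -2.928]
contact_force: [6.8, 2.5, -5.0]
opening: 0.504
grasp_force: 102.8
clock: 9.55
eef_pos: [500.9, -21.2, 66.3]
tcp_rot: [3.141, -0.349, -2.928]
contact_force: [6.9, 3.1, -6.0]
opening: 0.503
grasp_force: 102.9
t 9.55 pos [500.9 -21.2  66.3] rpy [ 179.96  -19.99 -167.79] F [ 6.9  3.1 -6. ] op 0.503 g 103 q [ 0.    0.56  1.78 -0.08  1.14 -1.74]
hook n,t,z [ 648.1 -126.5   16.2] pitch 20.0 yaw 12.2
(75, 18, 2.5) shift [-0.0045  0.0008  0.032 ] turn [ 0.0002 -0.0111  0.0001]
(74.5, 15, 2.5) shift [-0.0127  0.0008  0.0761] turn [ 0.0002 -0.0277  0.0001]
(74, 12, 2.5) shift [-0.0231  0.0007  0.1195] turn [ 0.0002 -0.0444  0.    ]
(73.5, 9, 2.5) shift [-0.0357  0.0007  0.1623] turn [ 0.0002 -0.0611  0.    ]
(73, 6, 2.5) shift [-0.0506  0.0007  0.2042] turn [ 0.0002 -0.0777  0.    ]
(72.5, 3, 2.5) shift [-0.0676  0.0006  0.2451] turn [ 0.0002 -0.0944  0.    ]
(72, 0, 2.5) shift [-0.0866  0.0006  0.285 ] turn [ 0.0002 -0.1111  0.    ]
(72, 0, 3) shift [-0.0875  0.0006  0.2874] turn [ 0.0002 -0.1111  0.    ]
```

```bash

python3 -m inch '[[[0.005,0,0.032,0,-0.011,0],[-0.003,0,0.076,0,-0.028,0],[-0.013,0,0.12,0,-0.044,0],[-0.026,0,0.162,0,-0.061,0],[-0.04,0,0.204,0,-0.078,0],[-0.058,0,0.24,0,-0.094,0],[-0.077,0,0.275,0,-0.111,0],[-0.077,0,0.275,0,-0.111,0]]]'
python3 -m inch '[[[0,0,0,0,0,0],[0,0,0,0,0,0]]]'
python3 - <<'E'
from h import *
np.set_printoptions(precision=4,suppress=True)
st();hook(74);seq([(74,0,4),(66,0,4)])
a=r.grab_frame("scene")[180:290,225:355,::-1];b=r.grab_frame("top")[110:220,250:350,::-1]
cv2.imwrite("pics/s4.png",np.hstack([cv2.resize(i.copy(),(400,400),interpolation=2) for i in(a,b)]))
E
```

```text
clock: 10.22
eef_pos: [494.1, -22.4, 8.1]
tcp_rot: [3.141, -0.003, -2.929]
contact_force: [7.3, 1.5, -4.2]
opening: 0.505
grasp_force: 102.7
clock: 10.38
eef_pos: [496.2, -22.3, 9.2]
tcp_rot: [3.141, -0.003, -2.928]
contact_force: [7.3, 2.7, -7.4]
opening: 0.502
grasp_force: 102.8
t 10.38 pos [496.2 -22.3   9.2] rpy [ 179.97   -0.17 -167.78] F [ 7.3  2.7 -7.4] op 0.502 g 103 q [-0.05  0.49  2.05 -0.    0.6  -1.83]
hook n,t,z [ 649.6 -126.6   17.4] pitch 0.2 yaw 12.2
(74, 0, 4) shift [0.0018 0.0013 0.0195] turn [ 0.0001 -0.001   0.0001]
(66, 0, 4) shift [-0.0382  0.0013  0.0194] turn [ 0.0001 -0.001   0.0001]
```

View pics/s4.png

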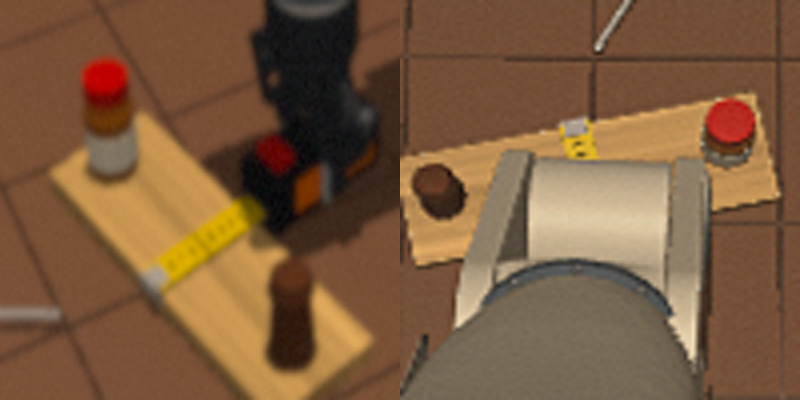

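The hook is on the far edge at left crop (152,283), about midway between the jar and the shaker. The blade runs straight across and the case is level behind the near edge. I'll lower it, then let the spring take it forward to the edge.

```bash

python3 -m inch '[[[0,0,0.007,0,-0.0005,0],[0,0,0.014,0,-0.001,0],[0,0,0.019,0,-0.001,0],[0,0,0.019,0,-0.001,0]]]'
python3 -c "
from h import *
st();hook(74)"
python3 -m inch '[[[-0.008,0,0,0,0,0],[-0.016,0,0,0,0,0],[-0.024,0,0,0,0,0],[-0.024,0,0,0,0,0]]]'
python3 -c "
from h import *
st();hook(70)"
```

```text
clock: 10.82
eef_pos: [497.8, -22.2, 5.9]
tcp_rot: [-3.141, 0.003, -2.928]
contact_force: [7.4, 3.8, -0.4]
opening: 0.508
grasp_force: 103.1
t 10.82 pos [497.8 -22.2   5.9] rpy [-179.99    0.18 -167.76] F [ 7.4  3.8 -0.4] op 0.508 g 103 q [-0.05  0.5   2.05  0.    0.58 -1.83]
hook n,t,z [ 651.2 -126.8   15.2] pitch -0.2 yaw 12.2
clock: 11.15
eef_pos: [502.7, -21.1, 6.1]
tcp_rot: [-3.141, 0.003, -2.928]
contact_force: [6.1, 5.3, -1.9]
opening: 0.506
grasp_force: 103.1
t 11.15 pos [502.7 -21.1   6.1] rpy [-179.99    0.18 -167.76] F [ 6.1  5.3 -1.9] op 0.506 g 103 q [-0.05  0.5   2.04  0.    0.59 -1.83]
hook n,t,z [ 652.1 -126.7   15.3] pitch -0.2 yaw 12.2
```

```bash

for k in 1; do python3 -m inch '[[[-0.008,0,0,0,0,0],[-0.008,0,0,0,0,0],[-0.008,0,0,0,0,0]]]' | grep -E 'pos|force'; done
python3 -m inch '[[[-0.008,0,0,0,0,0],[-0.008,0,0,0,0,0],[-0.008,0,0,0,0,0]]]' | grep -E 'pos|contact'
python3 -m inch '[[[-0.006,0,0,0,0,0],[-0.006,0,0,0,0,0],[-0.006,0,0,0,0,0]]]' | grep -E 'pos|contact'
python3 -c "
from h import *
st();hook(66)"
```

```text
eef_pos: [502.7, -21.0, 5.7]
contact_force: [5.9, 2.9, 2.8]
grasp_force: 103.8
eef_pos: [502.7, -20.9, 5.4]
contact_force: [-0.4, -0.3, 9.1]
eef_pos: [502.6, -20.9, 5.4]
contact_force: [-4.4, -1.7, 13.6]
t 11.90 pos [502.6 -20.9   5.4] rpy [ 179.95   -0.25 -167.78] F [-4.4 -1.7 13.6] op 0.506 g 105 q [-0.04  0.51  2.04 -0.    0.6  -1.83]
hook n,t,z [ 648.2 -126.6   13.4] pitch 0.2 yaw 12.2
```

Front is bearing on the near edge (pull cancelled, position stopped, implied draw ≈66 mm). I'll relieve the preload and release.

```bash

python3 -m inch '[[[0.006,0,-0.004,0,0,0],[0.006,0,-0.004,0,0,0]]]' | grep -E 'pos|contact'
python3 -m inch '[[[0,0,0,0,0,0],[0,0,0,0,0,0],[0,0,0,0,0,0],[0,0,0,0,0,0],[0,0,0,0,0,0],[0,0,0,0,0,0]]]' 0.9
python3 -m inch '[[[0,0,-0.05,0,0,0],[0,0,-0.2,0,0,0],[0,0,-0.4,0,0,0],[0,0,-0.6,0,0,0],[0,0,-0.6,0,0,0],[0,0,-0.6,0,0,0]]]' -1 20
python3 - <<'E'
from h import *
np.set_printoptions(precision=1,suppress=True)
st()
a=r.grab_frame("scene")[:,:,::-1].copy();cv2.imwrite("pics/s5raw.png",a)
x=blob(a,(0,150,60),(6,255,255),(255,200,325,245));print(x[0],x[1],plane("scene",x[0],61))
cv2.imwrite("pics/s5.png",cv2.resize(a[180:290,225:355],None,fx=5,fy=5,interpolation=2))
print("expect btn",U*(549.2-22)+W*-126.6, proj("scene",U*(549.2-22)+W*-126.6+[0,0,61]))
E
```

```text
eef_pos: [502.7, -20.9, 6.0]
contact_force: [3.2, 1.2, 1.5]
clock: 12.57
eef_pos: [502.2, -20.7, 5.5]
tcp_rot: [3.14, -0.003, -2.929]
contact_force: [0.3, -0.2, 0.3]
opening: 0.948
grasp_force: 0.0
clock: 13.07
eef_pos: [504.7, -20.8, 128.7]
tcp_rot: [-3.141, 0.003, -2.929]
contact_force: [0.4, -0.2, -0.9]
opening: 0.093
grasp_force: 0.0
t 13.07 pos [504.7 -20.8 128.7] rpy [-180.     0.2 -167.8] F [ 0.4 -0.2 -0.9] op 0.093 g 0 q [-0.   0.3  2.   0.   0.9 -1.8]
[260.2 203.9] 102 [ 629.2 -142.9   61. ]
expect btn [542.  -12.3   0. ] [312.6 222.3]
```

View pics/s5.png

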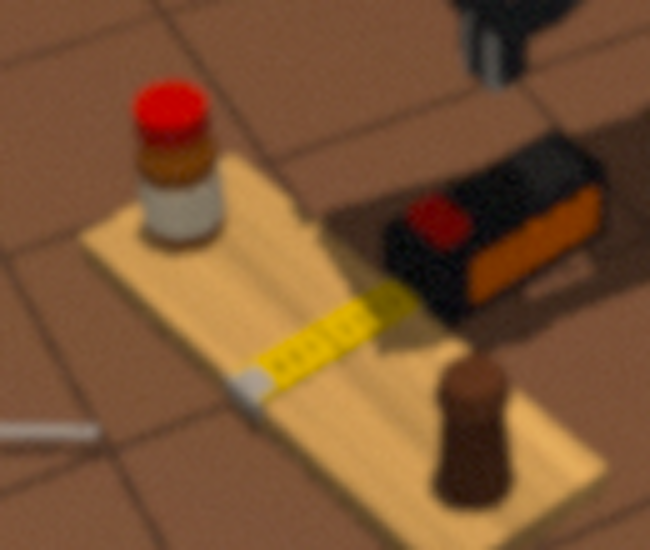

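The rule lies straight across with the hook at crop (250,390) and its front against the near edge. The button at crop (440,222), raw (313,224), matches the expected place. Next: press the lock.

```bash

python3 -m inch '[[[-0.1,0,0,0,0,0],[-0.192,0,0,0,0,0],[-0.192,0,0.1,0,0,0],[-0.192,0,0.2,0,0,0],[-0.192,0,0.28,0,0,0],[-0.192,0,0.28,0,0,0],[-0.192,0,0.28,0,0,0],[-0.192,0,0.28,0,0,0]]]' -1 40
python3 - <<'E'
from h import *
np.set_printoptions(precision=4,suppress=True)
st();rows(U*527.2+W*-126.6+[0,0,62],toolR(12.2))
E
```

```text
clock: 13.78
eef_pos: [540.1, -12.6, 69.5]
tcp_rot: [3.14, -0.003, -2.929]
contact_force: [-0.3, 0.3, -0.0]
opening: -0.004
grasp_force: 0.0
t 13.78 pos [540.1 -12.6  69.5] rpy [ 179.93   -0.19 -167.8 ] F [-0.3  0.3 -0. ] op -0.004 g 0 q [-0.03  0.44  1.94  0.    0.77 -1.81]
shift [-0.0101 -0.0007  0.0376] turn [ 0.0004 -0.001   0.    ]
```

```bash

python3 -m inch '[[[-0.009,0,0,0,-0.001,0],[-0.009,0,0.015,0,-0.001,0],[-0.009,0,0.03,0,-0.001,0],[-0.009,0,0.037,0,-0.001,0],[-0.009,0,0.037,0,-0.001,0]]]' | grep -E 'pos|contact'
python3 -m inch '[[[0,0,0.01,0,0,0],[0,0,0.02,0,0,0],[0,0,0.02,0,0,0],[0,0,0.02,0,0,0]]]' | grep -E 'pos|contact'
python3 -m inch '[[[0,0,0.007,0,0,0],[0,0,0.014,0,0,0],[0,0,0.014,0,0,0],[0,0,0.014,0,0,0]]]' | grep -E 'pos|contact'
```

```text
eef_pos: [542.2, -12.2, 62.2]
contact_force: [-0.1, -0.3, 1.0]
eef_pos: [542.2, -12.2, 58.1]
contact_force: [1.4, -0.4, 2.0]
eef_pos: [542.7, -12.2, 56.0]
contact_force: [-0.1, 0.8, 9.4]
```

```bash

python3 -m inch '[[[0,0,0.005,0,0,0],[0,0,0.005,0,0,0],[0,0,0.005,0,0,0]]]' | grep -E 'pos|contact'
python3 -m inch '[[[0,0,0.005,0,0,0],[0,0,0.005,0,0,0],[0,0,0.005,0,0,0]]]' | grep -E 'pos|contact'
```

```text
eef_pos: [543.1, -12.2, 55.6]
contact_force: [-1.8, 0.9, 15.6]
eef_pos: [543.4, -12.1, 55.3]
contact_force: [-3.7, 1.0, 24.2]
```

Hard stop: 24 N at z ≈ 55.5, so the button has travelled its full 6 mm. I'll retreat and look.

```bash

python3 -m inch '[[[0,0,-0.02,0,0,0],[0,0,-0.1,0,0,0],[0,0,-0.25,0,0,0],[0,0,-0.45,0,0,0],[0.2,0,-0.65,0,0,0],[0.4,0,-0.75,0,0,0],[0.5,0,-0.75,0,0,0],[0.5,0,-0.75,0,0,0]]]'
python3 -m inch '[[[0.4,0,0,0,0,0],[0.4,0,0,0,0,0],[0.4,0,0,0,0,0],[0.4,0,0,0,0,0],[0.4,0,0,0,0,0]]]' | grep clock
python3 - <<'E'
from h import *
np.set_printoptions(precision=1,suppress=True)
st()
a=r.grab_frame("scene")[:,:,::-1].copy();b=r.grab_frame("top")[:,:,::-1].copy()
cv2.imwrite("pics/s6.png",np.hstack([cv2.resize(a[180:290,225:355],(400,400),interpolation=2),cv2.resize(b[110:220,240:350],(400,400),interpolation=2)]))
x=blob(a,(0,150,60),(6,255,255),(300,210,325,240))
print(x[0],x[1],"down/up expect",[proj("scene",U*527.2+W*-126.6+[0,0,z]) for z in(56,62)])
print("jar",blob(b,(0,180,120),(6,255,255),(320,130,345,160))[0],"shaker",blob(b,(0,0,0),(179,255,70),(248,150,272,172))[0])
E
```

```text
clock: 16.03
eef_pos: [438.9, -34.1, 204.4]
tcp_rot: [3.141, -0.001, -2.929]
contact_force: [-0.0, -0.0, 0.3]
opening: -0.001
grasp_force: 0.0
clock: 16.45
t 16.45 pos [366.4 -50.5 203.4] rpy [ 180.     0.1 -167.8] F [ 1.1  0.8 -1.1] op 0.003 g 0 q [-0.1 -0.   2.2  0.   1.  -1.9]
[312.2 224.5] 84 down/up expect [array([312.6, 223.7]), array([312.5, 222. ])]
jar [332.2 142.8] shaker [261.5 164.8]
```

View pics/s6.png

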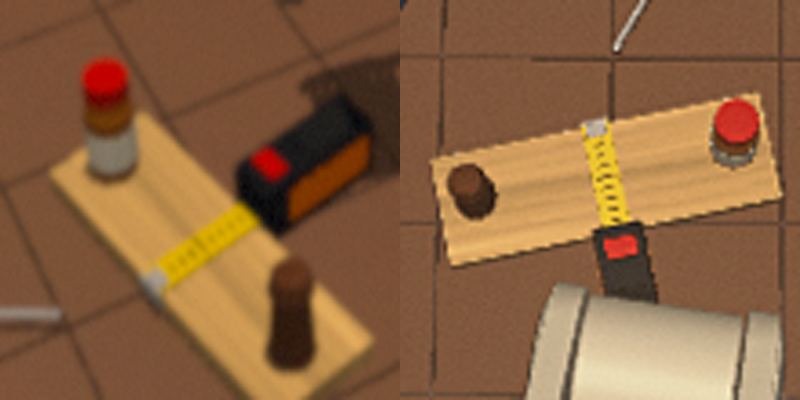

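The rule lies straight across the board. The hook is on the far edge (right panel (595,128)), the front is against the near edge (620,228), the button is down, and the jar and shaker have not moved. Handing in.

```bash
python3 -c "
from rig import r
print(r.sign_off())"
```

```text
the job is handed in; nothing more can be done
None
```

The rule is locked straight across the middle of the board, hook on the far edge and case front against the near edge; I handed it in at about 16.5 s, with jar and shaker unmoved in the images and the canister never approached.

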